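# Shut down the drying box and hold its lid open

### The arm

A 6-joint arm with a two-finger parallel gripper is mounted at the origin on the work surface. World frame = base frame: x ahead of the robot, y to its left, z up, the work surface at z = 0. Lengths are in m, angles in rad, forces in N, time in s.
With the tool pointing down it reaches from about 0.325 to 0.85 m from the base axis. Payload 15.5 kg.
Tool frame: the origin (TCP) lies midway between the tips of the shut fingers; the grasp point (between the pads) lies 19 mm behind it; z points along the fingers, y is the line along which they close (so a half turn about z gives the same grasp; the last joint's range is limited). The gripper opens to 91 mm and grips with 3 to 60 N. Pads are 32 mm wide; open, the fingers measure 118 mm over their backs; the gripper's body (76 mm by 178 mm) begins 60 mm behind the grasp point.
Start: joints at [-1.413, 0.494, 1.345, -0, 1.302, -0.096], TCP at [0.157, -0.605, 0.214] pointing down, gripper open.
Joint ranges: [-2.91, 2.91], [-0.82, 2.16], [0.22, 2.67], [-1.22, 4.37], [0.12, 2.79], [-3.08, 3.08]. Speed limits (rad/s): [1.89, 1.89, 2.57, 3.01, 3.01, 3.01].

### API

Orientations are given as [roll, pitch, yaw] about the fixed x, y, z axes, in that order (R = Rz(yaw) Ry(pitch) Rx(roll)).
In Python, from bench import manip gives the robot as it stands.
- The arm moves only by the tool jog_arm, never from a script. Its argument "steps" is a list of rows, each a list of 7 numbers: the turn, a rotation vector about the tool's x, y, z in rad, then the shift along the tool's x, y, z in cm, then the closure, from 0 (fully open) to 1 (shut). In form: [[rx, ry, rz, dx, dy, dz, grip], ...]. A call has 1 to 8 rows; each row shifts and turns the commanded pose from where the row before left it, along the tool's axes as they then stand; what a row does not reach is not made up. A row lasts 1/12 s, in which the tool goes at most 41.7 mm and 7.16 degrees, less where a joint would pass 70% of its speed; a pose out of reach is approached as far as the arm can. A call with a gripper value outside its range is refused whole. The fingers move at their own pace and stop on an object; "force" is the grip in N (left out, the last holds). Time passes only in rows, so rows that do not move let the fingers close. It gives the time, the measured TCP pose, the force, the opening and the grip force at its end, in the units of the state.
- manip.sense(): the state, without advancing time (a new reading comes with each control period).
- manip.camera(name): name is "scene" or "top" or "wrist"; returns (picture, depth): 480x640x3 uint8, red, green, blue; 480x640 float32, m along the optical axis (not along the pixel's ray), 0 where there is no reading.
- manip.get_calibration(name): a dict with "mtx" (3x3 intrinsics, pixels), "R" (3x3) and "t" (3): a world point X has camera coordinates R X + t; the wrist camera has in their place "mount" (4x4, takes a point from camera to tool coordinates, whose origin is the TCP and whose axes are the flange's). Camera axes: x right, y down, z forward; pixel columns grow to the right and rows downward; lengths in m; the calibration is good to about 2 mm. The wrist camera is an equidistant fisheye: a pixel r from the principal point sees the ray r / f radians off the axis. A picture is of the moment at which its call begins: read the wrist's pose just before it. get_calibration takes no time and is no camera call.
- manip.job_done(): hands the job in; it is judged then, once.
Trained networks look in the newest picture that a camera, given by its name, has taken for a name from the list of things; names that differ only in an ending like _2 or _b are one class to them, and where a whole thing is asked for, a point or a joint stands for the part that bears it (a point fixed in the world has none). Each returns a list of dicts, best first, with "score" (0 to 1); they miss things now and then, are a little off and sometimes report something else, mostly with a low value. They report only what shows in the picture. A call takes as long as a camera call.
- manip.masks_of(camera, target): "region" (480x640 bool, what is visible of it) and "pixel" ([column, row] in pixels, amid what is visible of it).
- manip.place_of(camera, target): "pixel" ([column, row] in pixels: a listed point, or the origin of a listed thing).
The state is a dict: "time": time; "q": joint angles; "joint_velocities": joint speeds; "effort": joint torques, N m; "eef_pos": TCP position; "tool_rot": TCP orientation; "wrist_force": force on the tool from outside, world axes, zero at the start; "wrist_torque": the same for the moment, N m; "grip_width": finger opening in m; "finger_force": force on a finger pad.
Only numpy, scipy, OpenCV 4.12 (cv2) and the standard library are available. Lean on these libraries where they do the work, as an engineer would, in place of code of your own. Each camera call takes 0.05 s, during which the arm holds its last target. There are 200 camera calls.

### The job

The painted lantern rings are dry: shut the drying box down by pressing its keys fully, one at a time, first yellow (lamp), then blue (fan), then green (timer), leaving the red start key alone. Then take the lid by its bar handle, raise it to about 40 degrees and stay there holding it by the handle, still, when you finish (it falls shut if let go, so never let it drop). Leave the other things on the bench where they are.

Things in the scene. Friction and masses are not known exactly. Their poses are not given: they have to be found in the camera images.
- key_yellow_top (a point): centre of the top face of the yellow round key, the lamp key: cap 30 mm across in a black housing 46 mm across, one of four keys 70 mm apart in a square on the grey control pad (which colour is where varies). The top stands 52 mm above the table when up; this point goes down with the cap
- key_yellow (a joint): travel of the yellow key in m: 0 up, 0.006 fully down; springs back by itself, 1.5 N starts it moving and 5 N pushes it fully down; counts as pressed beyond 0.0045
- key_blue_top (a point): centre of the top face of the blue round key, the fan key: cap 30 mm across in a black housing 46 mm across, one of four keys 70 mm apart in a square on the grey control pad (which colour is where varies). The top stands 52 mm above the table when up; this point goes down with the cap
- key_blue (a joint): travel of the blue key in m: 0 up, 0.006 fully down; springs back by itself, 1.5 N starts it moving and 5 N pushes it fully down; counts as pressed beyond 0.0045
- key_green_top (a point): centre of the top face of the green round key, the timer key: cap 30 mm across in a black housing 46 mm across, one of four keys 70 mm apart in a square on the grey control pad (which colour is where varies). The top stands 52 mm above the table when up; this point goes down with the cap
- key_green (a joint): travel of the green key in m: 0 up, 0.006 fully down; springs back by itself, 1.5 N starts it moving and 5 N pushes it fully down; counts as pressed beyond 0.0045
- key_red_top (a point): centre of the top face of the red round key, the start key: cap 30 mm across in a black housing 46 mm across, one of four keys 70 mm apart in a square on the grey control pad (which colour is where varies). The top stands 52 mm above the table when up; this point goes down with the cap
- key_red (a joint): travel of the red key in m: 0 up, 0.006 fully down; springs back by itself, 1.5 N starts it moving and 5 N pushes it fully down; counts as pressed beyond 0.0045
- pad: grey control pad, 150 x 150 x 30 mm, fixed to the table, carrying the four keys; origin at the centre of its underside, may stand left or right of the drying box
- dryer: plywood drying box with an open top, 220 mm (its x) x 260 mm (its y) x 120 mm high, fixed to the table; origin at the centre of its underside, its -x side (grey grille, lid handle) faces roughly to the robot, its +x side carries the lid's hinge; may stand left or right of the pad
- lid (a joint): opening angle of the box's lid in rad: 0 shut (as it starts), 0.698 is 40 degrees, stop at 1.2; the lid (framed clear pane, 220 x 260 x 10 mm, 0.35 to 0.6 kg) turns about the box's y axis along its far (+x) upper edge and falls shut from any angle when let go; its front edge rises as it opens. The keys do not latch or move it
- lid_handle (a point): centre of the lid's black bar handle: round bar 12 mm thick, 120 mm long, along the box's y axis, with a 12 mm post at each end (100 mm free between them), its centre line 45 mm above the lid's top face, 25 mm in from the lid's front edge, 195 mm from the hinge line along the lid and 55 mm above it square to the lid
- lid_hinge (a point): middle of the lid's hinge line, on the far upper edge of the box, 120 mm above the table; its x axis turns with the lid
- brushpot: metal pot 76 mm across, 100 mm high, with brushes to 215 mm; bystander, origin at the centre of its underside
- gluebottle: white bottle 56 mm across, 150 mm high; bystander, origin at the centre of its underside
- paintjar: small glass jar with red cap, 54 mm across, 55 mm high, between box and pad; bystander, origin at the centre of its underside
- taperoll: paper tape roll 90 mm across, 24 mm high; bystander, origin at the centre of its underside
- paintdish: white dish 90 mm across, 25 mm high; bystander, origin at the centre of its underside
- lanternring: wooden lantern ring 120 mm across, 16 mm high; bystander, origin at the centre of its underside
- waterbowl: blue bowl 110 mm across, 50 mm high, at the back; bystander, origin at the centre of its underside

How it is judged:
By the outcome, as a careful person would: the job done as asked, in the order asked, and still so for the second after the job is handed in, while the arm keeps its last pose, push and grip.
It also fails if it takes over 58 s, if anything falls off the work surface, if the arm or the gripper's body presses on something with over 40 N, if the wrist force passes 120 N, or if a joint passes its speed limit or range.

## Working session

There is one attempt and no reset: what is moved stays moved. The work goes in short steps, Python scripts to look and compute and a tool call to move; the robot and the scene stay as the last step left them, time stands still between calls to the robot, and variables do not carry over. Pictures are saved under pics/ and viewed, at most 10 in all, crops included, and the job is handed in when it is done.

Besides the shell and the picture viewer there is one more tool, called after "Emit:" as a command line: name --pt "numbers of a row" for each row, then --argument value for the rest. jog_arm: Moves the arm, as the interface text tells. Its arguments: {"type":"object","properties":{"steps":{"type":"array"},"force":{"type":"number"}},"required":["steps"]}

```bash
mkdir -p pics; ls
cat > h.py <<'E'
import numpy as np, cv2
from bench import manip
def ray(cam,px):
    c=manip.get_calibration(cam);K=np.array(c["mtx"]);R=np.array(c["R"]);t=np.array(c["t"])
    d=R.T@np.linalg.inv(K)@[px[0],px[1],1]; return -R.T@t,d
def atz(cam,px,z):
    o,d=ray(cam,px); return o+d*(z-o[2])/d[2]
def atdepth(cam,px,D):
    o,d=ray(cam,px); u,v=int(round(px[0])),int(round(px[1])); return o+d*D[v,u]
def save(n,p): cv2.imwrite(f"pics/{n}.png",p[:,:,::-1])
E
python3 - <<'E'
from h import *
np.set_printoptions(precision=4,suppress=True)
for cam in ("top","scene"):
    p,D=manip.camera(cam); save(cam+"1",p); np.save(cam+"D.npy",D)
    for n,z in (("key_yellow_top",.052),("key_blue_top",.052),("key_green_top",.052),("key_red_top",.052),("lid_handle",.175),("lid_hinge",.12),("dryer",0),("pad",0)):
        for r in manip.place_of(cam,n)[:2]:
            print(cam,n,round(r["score"],2),np.round(r["pixel"],1),atz(cam,r["pixel"],z),atdepth(cam,r["pixel"],D))
s=manip.sense();print(s)
E
```

```text
pics
top key_yellow_top 0.57 [410.4 264.6] [ 0.4972 -0.226   0.052 ] [ 0.4971 -0.2255  0.0555]
top key_blue_top 0.4 [408.4 240.7] [ 0.5742 -0.222   0.052 ] [ 0.5745 -0.2225  0.0486]
top key_green_top 0.44 [383.8 242.1] [ 0.5711 -0.1427  0.052 ] [ 0.5711 -0.1427  0.052 ]
top key_red_top 0.59 [385.2 263.2] [ 0.5031 -0.1454  0.052 ] [ 0.5029 -0.145   0.0556]
top key_red_top 0.57 [350.3 179.2] [ 0.7789 -0.0392  0.052 ] [ 0.7865 -0.0404  0.0144]
top lid_handle 0.76 [268.  282.2] [0.4467 0.2169 0.175 ] [0.4474 0.2222 0.13  ]
top lid_hinge 0.75 [268.1 220.4] [0.6396 0.222  0.12  ] [0.6387 0.2212 0.1271]
top dryer 0.74 [275.6 252.9] [0.546  0.2118 0.    ] [0.5365 0.1975 0.1372]
top pad 0.75 [396.9 255.8] [ 0.5293 -0.1895  0.    ] [ 0.5276 -0.1862  0.0286]
top pad 0.66 [489.4 281.5] [ 0.4396 -0.4905  0.    ] [ 0.4396 -0.4909 -0.0018]
scene key_yellow_top 0.58 [230.3 289.6] [ 0.5072 -0.2226  0.052 ] [ 0.5064 -0.2223  0.0508]
scene key_blue_top 0.54 [243.9 305.4] [ 0.5692 -0.2206  0.052 ] [ 0.5681 -0.2201  0.0501]
scene key_blue_top 0.37 [449.2 201.5] [0.6443 0.4483 0.052 ] [0.6289 0.473  0.023
[... 566 characters left out ...]
378 0.2167 0.    ] [0.6125 0.1414 0.1241]
scene dryer 0.55 [425.6 182.3] [0.5114 0.4968 0.    ] [ 0.508   0.5015 -0.0054]
scene pad 0.66 [250.3 303.7] [ 0.544  -0.1928  0.    ] [ 0.5692 -0.2029  0.0422]
{'time': 0.9, 'q': array([-1.4125,  0.4936,  1.3455,  0.    ,  1.3025, -0.0955]), 'joint_velocities': array([ 0.0002,  0.0004,  0.0007,  0.0013, -0.0004, -0.0002]), 'effort': array([  0.0015, -87.8687, -38.2238,   0.0708,   0.0442,  -0.    ]), 'eef_pos': array([ 0.1569, -0.605 ,  0.2139]), 'tool_rot': array([-3.1416, -0.    ,  0.2538]), 'wrist_force': array([-0.6962, -0.0046,  0.4107]), 'wrist_torque': array([ 0.0246, -0.0694, -0.0324]), 'finger_force': 0.0, 'grip_width': 0.09140497038335606}
```

Run:
```python
from h import *
a=cv2.imread("pics/top1.png")[130:400,180:520]; b=cv2.imread("pics/scene1.png")[150:400,170:510]
cv2.imwrite("pics/c.png",np.vstack([cv2.resize(a,(755,600))[:, :]])[:600,:755]); cv2.imwrite("pics/d.png",cv2.resize(b,(780,574)))
# refine keys by colour in both cams
hsvr={"yellow":(20,35),"blue":(95,130),"green":(40,90),"red":(0,8)}
g={"yellow":(.502,-.224),"blue":(.571,-.221),"green":(.568,-.148),"red":(.498,-.146)}
for cam in("top","scene"):
    im=cv2.imread(f"pics/{cam}1.png");h=cv2.cvtColor(im,cv2.COLOR_BGR2HSV)
    c=manip.get_calibration(cam)
    for k,(lo,hi) in hsvr.items():
        X=np.array([*g[k],.052]);q=np.array(c["mtx"])@(np.array(c["R"])@X+c["t"]);q=q[:2]/q[2]
        m=cv2.inRange(h,(lo,90,50),(hi,255,255)); v,u=np.nonzero(m); ok=np.hypot(u-q[0],v-q[1])<13
        px=(u[ok].mean(),v[ok].mean()); print(cam,k,ok.sum(),np.round(px,1),np.round(atz(cam,px,.051),4))
```

```text
top yellow 79 [408.3 263.4] [ 0.5012 -0.2194  0.051 ]
top blue 65 [407.9 241.8] [ 0.5708 -0.2204  0.051 ]
top green 64 [386.  241.8] [ 0.5722 -0.1498  0.051 ]
top red 88 [386.5 263.5] [ 0.5021 -0.1496  0.051 ]
scene yellow 114 [229.9 288.8] [ 0.5037 -0.2219  0.051 ]
scene blue 111 [244.  307.2] [ 0.5733 -0.2229  0.051 ]
scene green 105 [267.2 292.9] [ 0.5742 -0.1534  0.051 ]
scene red 117 [252.7 275.3] [ 0.5047 -0.1525  0.051 ]
```

View pics/c.png

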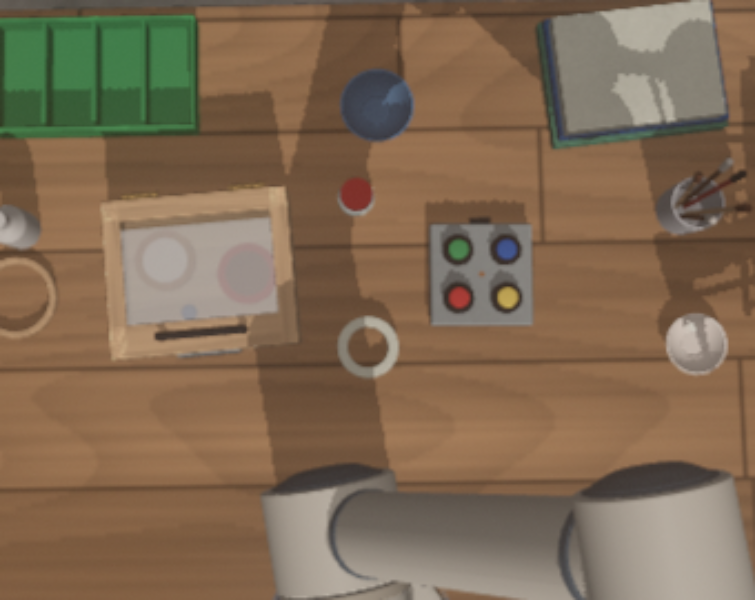

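View pics/d.png

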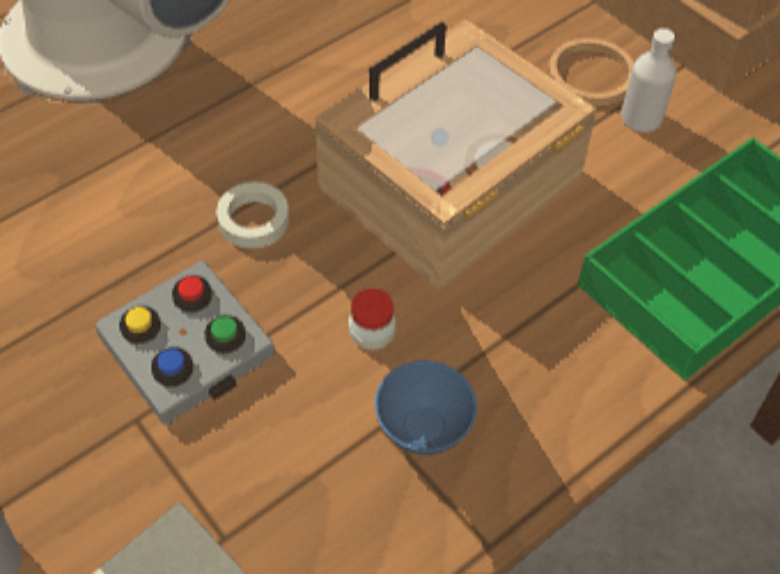

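Top view (crop): the box is on the left with its handle bar at crop (156,335)–(246,329). The pad is on the right with green and blue at the back, red and yellow at the front. The scene view agrees, and the keys come out 70 mm apart. Next I compute the box pose and the moves.

```bash
cat >> h.py <<'E'
from scipy.spatial.transform import Rotation as Ro
def rel(P,rpy=None):
    s=manip.sense();R=Ro.from_euler("xyz",s["tool_rot"])
    print("t",round(s["time"],2),"pos",np.round(s["eef_pos"],4),"F",np.round(s["wrist_force"],1),"cm",np.round(R.inv().apply(np.array(P)-s["eef_pos"])*100,2),end=" ")
    if rpy is not None: print("rotvec",np.round((R.inv()*Ro.from_euler("xyz",rpy)).as_rotvec(),3),end="")
    print()
E
python3 - <<'E'
from h import *
for cam in("top","scene"):
    im=cv2.imread(f"pics/{cam}1.png");D=np.load(cam+"D.npy");c=manip.get_calibration(cam)
    o=-np.array(c["R"]).T@c["t"]
    m=im.max(2)<60; v,u=np.nonzero(m)
    P=np.array([atz(cam,(a,b),.175) for a,b in zip(u,v)])
    ok=(abs(P[:,0]-.447)<.05)&(abs(P[:,1]-.22)<.09); P=P[ok]
    r=cv2.fitLine(P[:,:2].astype(np.float32),cv2.DIST_HUBER,0,.01,.01).ravel()
    print(cam,ok.sum(),P.mean(0),np.degrees(np.arctan2(r[1],r[0])),(P@[r[0],r[1],0]).min(),(P@[r[0],r[1],0]).max(), r)
    # lid plane edges via depth: points at z .11-.135
    vv,uu=np.mgrid[0:480,0:640]; K=np.array(c["mtx"]);ray_=np.stack([uu,vv,np.ones_like(uu)],-1)@np.linalg.inv(K).T
    X=(ray_*D[...,None]-c["t"])@np.array(c["R"]); ok=(abs(X[...,2]-.129)<.009)&(abs(X[...,0]-.53)<.2)&(abs(X[...,1]-.2)<.22)
    Q=X[ok][:,:2].astype(np.float32); print(len(Q),cv2.minAreaRect(Q*1000), np.median(X[ok][:,2]))
    ok=(X[...,2]>.16)&(abs(X[...,0]-.45)<.06)&(abs(X[...,1]-.22)<.1); print(ok.sum(),X[ok].mean(0),X[ok].min(0),X[ok].max(0))
rel([.5025,-.2207,.10])
E
```

```text
Traceback (most recent call last):
  File "h.py", line 7, in atz
    o,d=ray(cam,px); return o+d*(z-o[2])/d[2]
        ~~~^^^^^^^^
  File "h.py", line 4, in ray
    c=manip.get_calibration(cam);K=np.array(c["mtx"]);R=np.array(c["R"]);t=np.array(c["t"])
ValueError: time passes only in moves, steps and waits
```

Run:
```python
from h import *
np.set_printoptions(precision=4,suppress=True)
for cam in("top","scene"):
    im=cv2.imread(f"pics/{cam}1.png");D=np.load(cam+"D.npy");c=manip.get_calibration(cam)
    R=np.array(c["R"]);t=np.array(c["t"]);o=-R.T@t
    vv,uu=np.mgrid[0:480,0:640];d=np.stack([uu,vv,np.ones_like(uu)],-1)@np.linalg.inv(np.array(c["mtx"])).T
    dw=d@R; A=o+dw*((.175-o[2])/dw[...,2])[...,None]; X=o+dw*D[...,None]
    P=A[(im.max(2)<60)&(abs(A[...,0]-.447)<.05)&(abs(A[...,1]-.22)<.09)]
    r=cv2.fitLine(P[:,:2].astype(np.float32),cv2.DIST_HUBER,0,.01,.01).ravel(); s=P[:,:2]@r[:2]
    print(cam,len(P),P.mean(0),"dir",np.degrees(np.arctan2(r[1],r[0])),"len",np.ptp(s),P.min(0),P.max(0))
    ok=(abs(X[...,2]-.129)<.009)&(abs(X[...,0]-.53)<.2)&(abs(X[...,1]-.2)<.22)
    print(cv2.minAreaRect(X[ok][:,:2].astype(np.float32)*1000),np.median(X[ok][:,2]))
    ok=(X[...,2]>.16)&(abs(X[...,0]-.45)<.06)&(abs(X[...,1]-.22)<.1); Y=X[ok]
    if len(Y): print(len(Y),Y.mean(0),Y.min(0),Y.max(0))
rel([.5025,-.2207,.10])
```

```text
Traceback (most recent call last):
cv2.error: OpenCV(4.12.0) /io/opencv/modules/imgproc/src/linefit.cpp:50: error: (-215:Assertion failed) count > 0 in function 'fitLine2D_wods'
```

Emit:
jog_arm --pt "0 0 0 2.7 -1.78 0 1" --pt "0 0 0 2.7 -1.78 0 1" --pt "0 0 0 2.7 -1.78 0 1" --pt "0 0 0 2.7 -1.78 0 1" --pt "0 0 0 2.7 -1.78 0 1" --pt "0 0 0 2.7 -1.78 0 1" --pt "0 0 0 2.7 -1.78 0 1" --pt "0 0 0 2.7 -1.78 0 1" --force 20

```text
time: 1.57
eef_pos: [0.3311, -0.4117, 0.2141]
tool_rot: [3.141, -0.0, 0.254]
wrist_force: [0.4, -1.6, -0.1]
grip_width: 0.0409
finger_force: 0.0
```

Emit:
jog_arm --pt "0 0 0 2.7 -1.78 0.5 1" --pt "0 0 0 2.7 -1.78 1 1" --pt "0 0 0 2.7 -1.78 1.5 1" --pt "0 0 0 2.7 -1.78 2 1" --pt "0 0 0 2.7 -1.78 2 1" --pt "0 0 0 2.7 -1.78 2 1" --pt "0 0 0 2.7 -1.78 1.5 1" --pt "0 0 0 2.7 -1.78 0.5 1"

```text
time: 2.23
eef_pos: [0.5035, -0.2189, 0.1018]
tool_rot: [-3.14, 0.002, 0.254]
wrist_force: [0.4, -0.6, -0.3]
grip_width: 0.0004
finger_force: 0.0
```

Run:
```python
from h import *
np.set_printoptions(precision=4,suppress=True)
rel([.5025,-.2207,.054]);print(manip.sense()["grip_width"])
for cam in("top","scene"):
    im=cv2.imread(f"pics/{cam}1.png");D=np.load(cam+"D.npy");c=manip.get_calibration(cam)
    R=np.array(c["R"]);t=np.array(c["t"]);o=-R.T@t
    vv,uu=np.mgrid[0:480,0:640];d=np.stack([uu,vv,np.ones_like(uu)],-1)@np.linalg.inv(np.array(c["mtx"])).T
    dw=d@R; A=o+dw*((.175-o[2])/dw[...,2])[...,None]; X=o+dw*D[...,None]
    w=(abs(A[...,0]-.447)<.03)&(abs(A[...,1]-.21)<.08); b=im.max(2); th=b[w].min()+40
    P=A[w&(b<th)]
    r=cv2.fitLine(P[:,:2].astype(np.float32),cv2.DIST_HUBER,0,.01,.01).ravel(); s=P[:,:2]@r[:2]
    print(cam,b[w].min(),len(P),P.mean(0),"dir",np.degrees(np.arctan2(r[1],r[0])),"len",np.ptp(s),P.min(0),P.max(0))
    ok=(abs(X[...,2]-.129)<.009)&(abs(X[...,0]-.53)<.2)&(abs(X[...,1]-.2)<.22)
    print(cv2.minAreaRect(X[ok][:,:2].astype(np.float32)*1000),np.median(X[ok][:,2]))
    ok=(X[...,2]>.16)&(abs(X[...,0]-.45)<.06)&(abs(X[...,1]-.22)<.1); Y=X[ok]
    if len(Y): print(len(Y),Y.mean(0),Y.min(0),Y.max(0))
p,_=manip.camera("scene");save("s2",p)
```

```text
t 2.23 pos [ 0.5035 -0.2189  0.1018] F [ 0.4 -0.6 -0.3] cm [-0.14  0.15  4.78] 
0.0004021696816887513
top 60 134 [0.4556 0.2107 0.175 ] dir -86.08533 len 0.12046264193098721 [0.4479 0.151  0.175 ] [0.4641 0.2707 0.175 ]
((545.7055053710938, 220.37774658203125), (228.95997619628906, 261.1882629394531), 4.064687252044678) 0.12888875501231034
167 [0.4563 0.2128 0.1797] [0.4478 0.1521 0.162 ] [0.4646 0.2741 0.1906]
scene 36 180 [0.4583 0.2082 0.175 ] dir -85.76913 len 0.1395582052886309 [0.4454 0.1357 0.175 ] [0.477  0.2736 0.175 ]
((544.1915283203125, 216.89891052246094), (231.64425659179688, 265.6773681640625), 4.022528648376465) 0.1268253871941687
190 [0.4576 0.2061 0.1761] [0.4471 0.1465 0.16  ] [0.4669 0.2714 0.1842]
```

Emit:
jog_arm --pt "0 0 0 -0.14 0.15 1.6 1" --pt "0 0 0 0 0 1.6 1" --pt "0 0 0 0 0 1.2 1" --pt "0 0 0 0 0 0.6 1" --pt "0 0 0 0 0 0.3 1" --pt "0 0 0 0 0 0.3 1" --pt "0 0 0 0 0 0 1" --pt "0 0 0 0 0 0 1"

```text
time: 2.95
eef_pos: [0.5026, -0.2227, 0.0484]
tool_rot: [3.141, -0.0, 0.254]
wrist_force: [-1.7, 1.9, 3.8]
grip_width: 0.0004
finger_force: 1.8
```

Emit:
jog_arm --pt "0 0 0 0 0 0.2 1" --pt "0 0 0 0 0 0.2 1" --pt "0 0 0 0 0 0 1" --pt "0 0 0 0 0 0 1"

```text
time: 3.28
eef_pos: [0.5029, -0.2229, 0.0458]
tool_rot: [3.14, -0.001, 0.254]
wrist_force: [-8.7, 4.0, 35.9]
grip_width: 0.0005
finger_force: 18.1
```

Run:
```python
from h import *
p,_=manip.camera("scene");save("s3",cv2.resize(p[230:350,180:340],(800,600)))
```

```text
(no output)
```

View pics/s3.png

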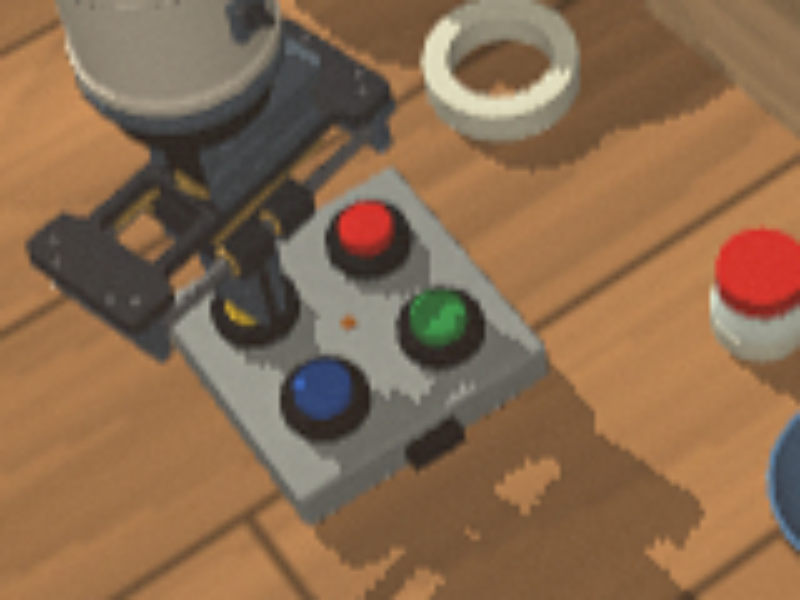

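The picture shows the fingertips on the yellow cap (about 245,300), sunk into its housing. With 36 N at z = 45.8 mm it is on its stop. The other three keys are up.

Emit:
jog_arm --pt "0 0 0 0 0 -1.5 1" --pt "0 0 0 0 0 -2 1" --pt "0 0 0 1.68 0.44 0 1" --pt "0 0 0 1.68 0.44 0 1" --pt "0 0 0 1.68 0.44 0 1" --pt "0 0 0 1.68 0.44 0 1" --pt "0 0 0 0 0 0 1" --pt "0 0 0 0 0 0 1"

```text
time: 4.0
eef_pos: [0.5727, -0.2229, 0.0789]
tool_rot: [3.141, -0.001, 0.254]
wrist_force: [-1.2, 0.8, -0.3]
grip_width: 0.0005
finger_force: 0.0
```

Run:
```python
from h import *
rel([.572,-.2217,.054])
```

```text
t 4.0 pos [ 0.5727 -0.2229  0.0789] F [-1.2  0.8 -0.3] cm [-0.04 -0.13  2.49]
```

Emit:
jog_arm --pt "0 0 0 0 -0.1 1.2 1" --pt "0 0 0 0 0 1.0 1" --pt "0 0 0 0 0 0.5 1" --pt "0 0 0 0 0 0.3 1" --pt "0 0 0 0 0 0.3 1" --pt "0 0 0 0 0 0.1 1" --pt "0 0 0 0 0 0 1" --pt "0 0 0 0 0 0 1"

```text
time: 4.67
eef_pos: [0.5711, -0.2217, 0.046]
tool_rot: [-3.141, 0.001, 0.254]
wrist_force: [-8.8, 2.9, 20.7]
grip_width: 0.0005
finger_force: 10.7
```

Emit:
jog_arm --pt "0 0 0 0 0 -1.5 1" --pt "0 0 0 0 0 -1.9 1" --pt "0 0 0 0.48 -1.68 0 1" --pt "0 0 0 0.48 -1.68 0 1" --pt "0 0 0 0.48 -1.68 0 1" --pt "0 0 0 0.48 -1.68 0 1" --pt "0 0 0 0 0 0 1" --pt "0 0 0 0 0 0 1"

```text
time: 5.33
eef_pos: [0.5736, -0.1515, 0.0791]
tool_rot: [3.141, -0.0, 0.255]
wrist_force: [0.4, -0.4, 0.2]
grip_width: 0.0001
finger_force: 0.0
```

Run:
```python
from h import *
rel([.5732,-.1516,.054])
p,_=manip.camera("scene");save("s4",cv2.resize(p[230:350,180:340],(800,600)))
```

```text
t 5.33 pos [ 0.5736 -0.1515  0.0791] F [ 0.4 -0.4  0.2] cm [-0.04  0.    2.51]
```

View pics/s4.png

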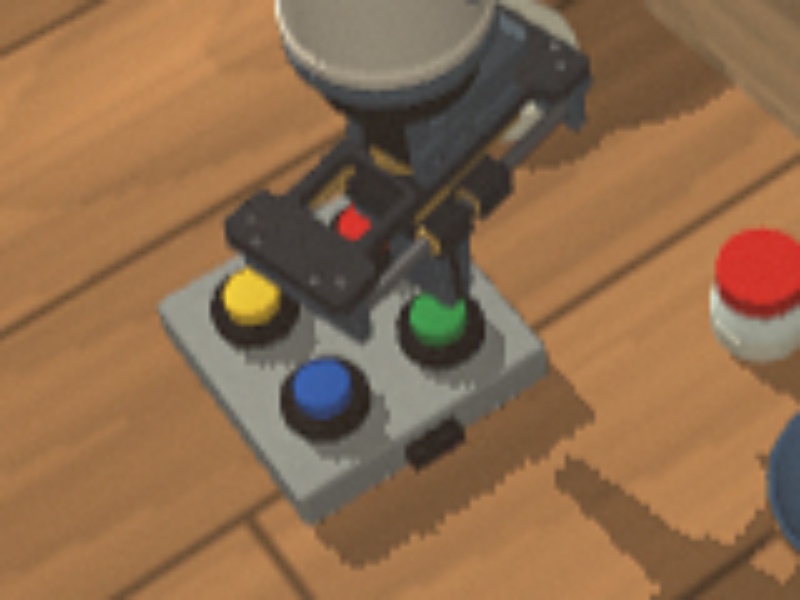

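The fingers are above the green key (437,310). Yellow and blue have sprung back up and red is untouched.

Emit:
jog_arm --pt "0 0 0 0 0 1.2 1" --pt "0 0 0 0 0 1.0 1" --pt "0 0 0 0 0 0.5 1" --pt "0 0 0 0 0 0.3 1" --pt "0 0 0 0 0 0.3 1" --pt "0 0 0 0 0 0.15 1" --pt "0 0 0 0 0 0 1" --pt "0 0 0 0 0 0 1"

```text
time: 6.05
eef_pos: [0.5733, -0.1525, 0.0459]
tool_rot: [3.141, -0.0, 0.254]
wrist_force: [-10.8, -1.8, 28.5]
grip_width: 0.0001
finger_force: 14.1
```

Emit:
jog_arm --pt "0 0 0 0 0 -2 1" --pt "0 0 0 0 0 -3 1" --pt "0 0 -0.115 0 0 -3 1" --pt "0 0 -0.115 0 0 -3 1" --pt "0 0 -0.115 0 0 -3 1" --pt "0 0 -0.115 0 0 -3 1" --pt "0 0 -0.115 0 0 -3 0.3" --pt "0 0 -0.115 0 0 -3 0.3"

```text
time: 6.72
eef_pos: [0.5733, -0.1519, 0.2761]
tool_rot: [3.141, -0.0, 0.949]
wrist_force: [-0.0, 0.1, -0.5]
grip_width: 0.0111
finger_force: 0.0
```

Emit:
jog_arm --pt "0 0 -0.115 0 0 0 0.3" --pt "0 0 -0.115 0 0 0 0.3" --pt "0 0 -0.115 0 0 0 0.3" --pt "0 0 -0.115 0 0 0 0.3" --pt "0 0 -0.115 0 0 0 0.3" --pt "0 0 -0.115 0 0 0 0.3" --pt "0 0 0 0 0 0 0.3" --pt "0 0 0 0 0 0 0.3"

```text
time: 7.38
eef_pos: [0.5735, -0.152, 0.2745]
tool_rot: [3.142, -0.0, 1.63]
wrist_force: [0.1, 0.6, -0.8]
grip_width: 0.0632
finger_force: 0.0
```

Run:
```python
from h import *
rel([.4575,.2105,.156],[np.pi,0,1.641])
```

```text
t 7.38 pos [ 0.5735 -0.152   0.2745] F [ 0.1  0.6 -0.8] cm [36.87 -9.43 11.85] rotvec [ 0.    -0.    -0.011]
```

Emit:
jog_arm --pt "0 0 -0.01 2.3 -0.59 0 0.3" --pt "0 0 0 2.3 -0.59 0 0.3" --pt "0 0 0 2.3 -0.59 0 0.3" --pt "0 0 0 2.3 -0.59 0 0.3" --pt "0 0 0 2.3 -0.59 0 0.3" --pt "0 0 0 2.3 -0.59 0 0.3" --pt "0 0 0 2.3 -0.59 0 0.3" --pt "0 0 0 2.3 -0.59 0 0.3"

```text
time: 8.05
eef_pos: [0.5128, 0.0292, 0.2745]
tool_rot: [3.141, -0.0, 1.639]
wrist_force: [0.8, -0.9, -0.7]
grip_width: 0.0639
finger_force: 0.0
```

Emit:
jog_arm --pt "0 0 0 2.3 -0.59 0.5 0.3" --pt "0 0 0 2.3 -0.59 0.5 0.3" --pt "0 0 0 2.3 -0.59 0.5 0.3" --pt "0 0 0 2.3 -0.59 0.5 0.3" --pt "0 0 0 2.3 -0.59 0.5 0.3" --pt "0 0 0 2.3 -0.59 0.5 0.3" --pt "0 0 0 2.3 -0.59 0.5 0.3" --pt "0 0 0 2.3 -0.59 0.5 0.3"

```text
time: 8.72
eef_pos: [0.4523, 0.2093, 0.2343]
tool_rot: [3.141, -0.0, 1.639]
wrist_force: [0.2, 0.1, -0.2]
grip_width: 0.064
finger_force: 0.0
```

Run:
```python
from h import *
rel([.4575,.2105,.156],[np.pi,0,1.641])
s=manip.sense();p,_=manip.camera("wrist");save("w5",p)
c=manip.get_calibration("wrist");M=np.array(c["mount"]);K=np.array(c["mtx"]);Rt=Ro.from_euler("xyz",s["tool_rot"])
q=p.copy()
Z=.175
def px2w(px):
    d=np.array([(px[0]-K[0,2])/K[0,0],(px[1]-K[1,2])/K[1,1]]);th=np.hypot(*d);v=np.r_[d/max(th,1e-9)*np.sin(th),np.cos(th)]
    dw=Rt.apply(M[:3,:3]@v);o=Rt.apply(M[:3,3])+s["eef_pos"];return o+dw*(Z-o[2])/dw[2]
for r in manip.place_of("wrist","lid_handle")[:3]:print(r["score"],r["pixel"],px2w(r["pixel"]))
b=p.max(2);m=np.zeros_like(b)
P=[]
for v in range(0,480,2):
    for u in range(0,640,2):
        if b[v,u]<70:
            w=px2w((u,v))
            if abs(w[0]-.457)<.03 and abs(w[1]-.21)<.08:P.append(w)
P=np.array(P)
if len(P):print(len(P),P.mean(0),P.min(0),P.max(0),cv2.minAreaRect((P[:,:2]*1000).astype(np.float32)))
```

```text
t 8.72 pos [0.4523 0.2093 0.2343] F [ 0.2  0.1 -0.2] cm [0.08 0.52 7.83] rotvec [ 0.    -0.    -0.002]
0.9 [325.9, 261.7] [0.45304469 0.20906417 0.175     ]
1076 [0.45311892 0.19642272 0.175     ] [0.42710669 0.13211013 0.175     ] [0.48689119 0.27477883 0.175     ] ((455.9896545410156, 203.7994384765625), (59.71684646606445, 142.13938903808594), 1.2200524806976318)
```

View pics/w5.png

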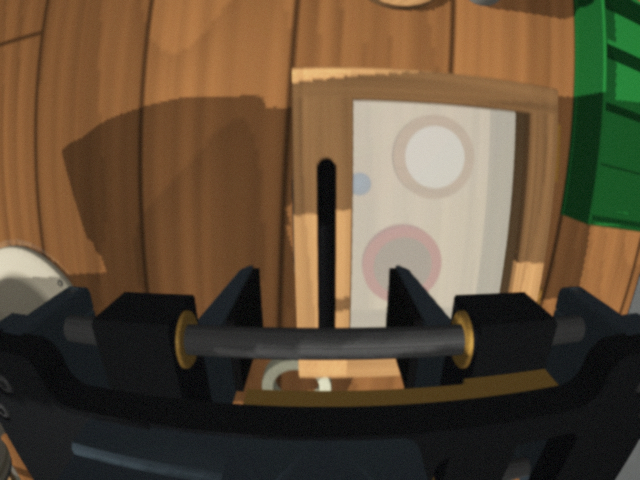

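Wrist view: the bar runs vertically at column ~326, midway between the fingers (250 and 400) and parallel to the pads. I descend and close gently.

Emit:
jog_arm --pt "0 0 0 0 0.2 1.5 0.3" --pt "0 0 0 0 0 2 0.3" --pt "0 0 0 0 0 2 0.3" --pt "0 0 0 0 0 1.3 0.3" --pt "0 0 0 0 0 0.7 0.3" --pt "0 0 0 0 0 0.3 0.3" --pt "0 0 0 0 0 0 0.3" --pt "0 0 0 0 0 0 0.3"

```text
time: 9.48
eef_pos: [0.4553, 0.2084, 0.1571]
tool_rot: [3.141, -0.0, 1.643]
wrist_force: [0.6, 0.0, 0.1]
grip_width: 0.0638
finger_force: 0.0
```

Emit:
jog_arm --pt "0 0 0 0 0 0 1" --pt "0 0 0 0 0 0 1" --pt "0 0 0 0 0 0 1" --pt "0 0 0 0 0 0 1" --pt "0 0 0 0 0 0 1" --pt "0 0 0 0 0 0 1" --pt "0 0 0 0 0 0 1" --pt "0 0 0 0 0 0 1" --force 15

```text
time: 10.15
eef_pos: [0.4547, 0.2084, 0.1564]
tool_rot: [-3.142, -0.0, 1.644]
wrist_force: [-0.3, -1.4, -0.2]
grip_width: 0.0135
finger_force: 0.0
```

Emit:
jog_arm --pt "0 0 0 0 0 0 1" --pt "0 0 0 0 0 0 1" --pt "0 0 0 0 0 0 1" --pt "0 0 0 0 0 0 1" --force 40

```text
time: 10.48
eef_pos: [0.4543, 0.2083, 0.1564]
tool_rot: [-3.141, 0.0, 1.644]
wrist_force: [-4.7, 1.5, 3.3]
grip_width: 0.0108
finger_force: 40.0
```

Emit:
jog_arm --pt "0.0175 0 0 0 0.063 -0.341 1" --pt "0.0175 0 0 0 0.063 -0.341 1" --pt "0.0175 0 0 0 0.063 -0.341 1" --pt "0.0175 0 0 0 0.063 -0.341 1" --pt "0.0175 0 0 0 0.063 -0.341 1" --pt "0.0175 0 0 0 0.063 -0.341 1" --pt "0.0175 0 0 0 0.063 -0.341 1" --pt "0.0175 0 0 0 0.063 -0.341 1"

```text
time: 11.15
eef_pos: [0.461, 0.2088, 0.1832]
tool_rot: [-3.0, 0.0, 1.644]
wrist_force: [-2.3, 1.3, -3.1]
grip_width: 0.011
finger_force: 40.0
```

```bash
cat >> h.py <<'E'
def lid():
    s=manip.sense();R=Ro.from_euler("xyz",s["tool_rot"]).as_matrix();b=np.array([.9976,.0698,0])
    G=s["eef_pos"]-.019*R[:,2];H=np.array([.4543,.2083,.1754])+.195*b-[0,0,.055]
    d=G-H;a=-d@b;z=d[2];tilt=np.degrees(np.arctan2(-R[:,2]@b,-R[2,2]))
    tilt=np.degrees(np.arctan2((-R[:,2])@b,-R[2,2]))
    print("angle",np.degrees(np.arctan2(z,a)-np.arctan2(.055,.195)),"radius",np.hypot(a,z),"nom .2026 tilt",tilt,"F",np.round(s["wrist_force"],1),"tau",np.round(s["wrist_torque"],2),"grip",s["grip_width"],s["finger_force"],"q",np.round(s["q"],2),"vel",abs(s["joint_velocities"]).max())
E
python3 -c "
from h import *;lid()"
```

```text
angle 7.976044813113435 radius 0.20269439752195983 nom .2026 tilt 8.127657305526498 F [-2.3  1.3 -3.1] tau [ 0.06  0.31 -0.07] grip 0.01103469674092651 40.00032663345337 q [0.29 0.43 1.57 0.03 1.28 0.2 ] vel 0.3632280842907025
```

Emit:
jog_arm --pt "0.0175 0 0 0 0.063 -0.341 1" --pt "0.0175 0 0 0 0.063 -0.341 1" --pt "0.0175 0 0 0 0.063 -0.341 1" --pt "0.0175 0 0 0 0.063 -0.341 1" --pt "0.0175 0 0 0 0.063 -0.341 1" --pt "0.0175 0 0 0 0.063 -0.341 1" --pt "0.0175 0 0 0 0.063 -0.341 1" --pt "0.0175 0 0 0 0.063 -0.341 1"

```text
time: 11.82
eef_pos: [0.4717, 0.2096, 0.2089]
tool_rot: [-2.86, 0.0, 1.644]
wrist_force: [-1.6, 0.4, -2.7]
grip_width: 0.0113
finger_force: 40.0
```

Emit:
jog_arm --pt "0.0175 0 0 0 0.063 -0.341 1" --pt "0.0175 0 0 0 0.063 -0.341 1" --pt "0.0175 0 0 0 0.063 -0.341 1" --pt "0.0175 0 0 0 0.063 -0.341 1" --pt "0.0175 0 0 0 0.063 -0.341 1" --pt "0.0175 0 0 0 0.063 -0.341 1" --pt "0.0175 0 0 0 0.063 -0.341 1" --pt "0.0175 0 0 0 0.063 -0.341 1"

```text
time: 12.48
eef_pos: [0.4857, 0.2106, 0.2328]
tool_rot: [-2.72, 0.0, 1.644]
wrist_force: [-2.4, 0.2, -3.1]
grip_width: 0.0114
finger_force: 40.0
```

```bash
python3 -c "
from h import *;lid()"
```

```text
angle 24.044365992861415 radius 0.20270146136003675 nom .2026 tilt 24.12982144423972 F [-2.4  0.2 -3.1] tau [ 0.07 -0.22 -0.01] grip 0.011430738941245357 40.000006556510925 q [0.25 0.56 1.25 0.07 1.75 0.17] vel 0.33404318050053194
```

Emit:
jog_arm --pt "0.0175 0 0 0 0.063 -0.341 1" --pt "0.0175 0 0 0 0.063 -0.341 1" --pt "0.0175 0 0 0 0.063 -0.341 1" --pt "0.0175 0 0 0 0.063 -0.341 1" --pt "0.0175 0 0 0 0.063 -0.341 1" --pt "0.0175 0 0 0 0.063 -0.341 1" --pt "0.0175 0 0 0 0.063 -0.341 1" --pt "0.0175 0 0 0 0.063 -0.341 1"

```text
time: 13.15
eef_pos: [0.5029, 0.2118, 0.2545]
tool_rot: [-2.581, 0.0, 1.644]
wrist_force: [-0.7, -0.7, -3.4]
grip_width: 0.0113
finger_force: 40.0
```

Emit:
jog_arm --pt "0.0175 0 0 0 0.063 -0.341 1" --pt "0.0175 0 0 0 0.063 -0.341 1" --pt "0.0175 0 0 0 0.063 -0.341 1" --pt "0.0175 0 0 0 0.063 -0.341 1" --pt "0.0175 0 0 0 0.063 -0.341 1" --pt "0.0175 0 0 0 0.063 -0.341 1" --pt "0.0175 0 0 0 0.063 -0.341 1" --pt "0.0175 0 0 0 0.063 -0.341 1"

```text
time: 13.82
eef_pos: [0.523, 0.2133, 0.2736]
tool_rot: [-2.441, 0.0, 1.644]
wrist_force: [-0.6, -0.8, -3.4]
grip_width: 0.011
finger_force: 40.0
```

Emit:
jog_arm --pt "0 0 0 0 0 0 1" --pt "0 0 0 0 0 0 1" --pt "0 0 0 0 0 0 1" --pt "0 0 0 0 0 0 1" --pt "0 0 0 0 0 0 1" --pt "0 0 0 0 0 0 1"

```text
time: 14.32
eef_pos: [0.5229, 0.2133, 0.2736]
tool_rot: [-2.443, 0.0, 1.644]
wrist_force: [4.3, -1.9, -11.7]
grip_width: 0.011
finger_force: 40.0
```

```bash
python3 -c "
from h import *;lid()
p,_=manip.camera('scene');save('s6',p)"
```

```text
angle 40.056791594245524 radius 0.20280520303838556 nom .2026 tilt 40.031950393229444 F [  4.3  -1.9 -11.7] tau [-0.21 -2.42  0.21] grip 0.011033543016245541 39.99876379966736 q [0.22 0.75 0.9  0.12 2.18 0.18] vel 0.0017631579934125512
```

View pics/s6.png

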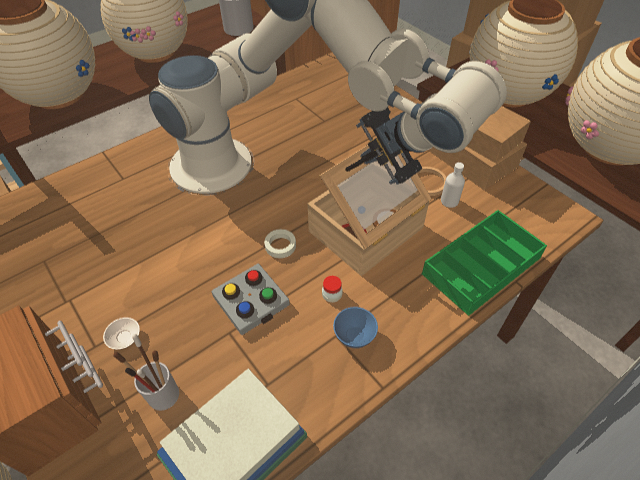

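The picture shows the lid raised and held by its bar at about (385,160). All keys are up and the other things have not moved. The force changed when the arm stopped, so I check that it is steady.

Emit:
jog_arm --pt "0 0 0 0 0 0 1" --pt "0 0 0 0 0 0 1" --pt "0 0 0 0 0 0 1" --pt "0 0 0 0 0 0 1" --pt "0 0 0 0 0 0 1" --pt "0 0 0 0 0 0 1" --pt "0 0 0 0 0 0 1" --pt "0 0 0 0 0 0 1"

```text
time: 15.03
eef_pos: [0.523, 0.2133, 0.2736]
tool_rot: [-2.443, 0.0, 1.644]
wrist_force: [4.8, -1.6, -11.5]
grip_width: 0.0108
finger_force: 40.0
```

```bash
python3 -c "
from h import *;lid()"
```

```text
angle 40.06731817370999 radius 0.20279921201575296 nom .2026 tilt 40.037797003380064 F [  4.8  -1.6 -11.5] tau [-0.18 -2.41  0.19] grip 0.010831618191129183 39.9987655878067 q [0.22 0.75 0.9  0.12 2.18 0.18] vel 0.0006116765482587931
```

Steady at about 40 degrees with a firm grip, so I hand it in.

```bash
python3 -c "
from bench import manip;print(manip.job_done())"
```

```text
the job is handed in; nothing more can be done
None
```

I pressed yellow, blue and green fully in that order, left red alone, and handed the job in at about 15 s with the lid held still by its handle at about 40 degrees; the verdict was not shown.

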